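# Vent and open the coolant tank in the vise

### The arm

A 6-joint arm with a two-finger parallel gripper is mounted at the origin on the work surface. World frame = base frame: x ahead of the robot, y to its left, z up, the work surface at z = 0. Lengths are in m, angles in rad, forces in N, time in s.
With the tool pointing down it reaches from about 0.325 to 0.9 m from the base axis. Payload 6.1 kg.
Tool frame: the origin (TCP) lies between the finger pads; the fingertips stand 25 mm ahead of it and the grasp point (between the pads) lies 6 mm ahead of it; z points along the fingers, y is the line along which they close (so a half turn about z gives the same grasp; the last joint's range is limited). The gripper opens to 87 mm and grips with 3 to 60 N. Pads are 19 mm wide; open, the fingers measure 117 mm over their backs; the gripper's body (75 mm by 190 mm) begins 51 mm behind the grasp point.
Start: joints at [-1.363, 0.22, 1.526, -0, 1.395, -0.126], TCP at [0.205, -0.59, 0.248] pointing down, gripper open.
Joint ranges: [-2.98, 2.98], [-0.91, 2.08], [0.09, 2.57], [-1.24, 4.39], [0.2, 2.65], [-2.68, 2.68]. Speed limits (rad/s): [2.57, 2.57, 3.01, 3.14, 3.14, 3.14].

### API

Orientations are given as [roll, pitch, yaw] about the fixed x, y, z axes, in that order (R = Rz(yaw) Ry(pitch) Rx(roll)).
In Python, from bench import ctrl gives the robot as it stands.
- The arm moves only by the shell command python3 -m pendant 'ROWS' [FORCE]. ROWS is a JSON object of lists of equal length, an entry for each row: "offset": the shift along the tool's x, y, z each as a share of 0.12 m, from -1 to 1, a list of three; "rot": the turn, a rotation vector about the tool's x, y, z each as a share of 4 degrees, from -1 to 1, a list of three; "fingers": the opening, from 0 (shut) to 1 (fully open). A call has 1 to 10 rows; each row shifts and turns the commanded pose from where the row before left it, along the tool's axes as they then stand; what a row does not reach is not made up. A row lasts 1/10 s, in which the tool goes at most 50 mm and 8.59 degrees, less where a joint would pass 70% of its speed; a pose out of reach is approached as far as the arm can. A call with a number of a shift or a turn outside -1 to 1 is refused whole. A call with a gripper value outside its range is refused whole. The fingers move at their own pace and stop on an object; FORCE is the grip in N (left out, the last holds). Time passes only in rows, so rows that do not move let the fingers close. It gives the time, the measured TCP pose, the force, the opening and the grip force at its end, in the units of the state.
- ctrl.observe(): the state, without advancing time (a new reading comes with each control period).
- ctrl.snapshot(name): name is "scene" or "top" or "wrist"; returns (picture, depth): 400x640x3 uint8, blue, green, red; 400x640 float32, m along the optical axis (not along the pixel's ray), 0 where there is no reading.
- ctrl.camera_model(name): a dict with "mtx" (3x3 intrinsics, pixels), "cam_to_world" (4x4, takes a point from camera to world coordinates); the wrist camera has in their place "T_tool_cam" (4x4, takes a point from camera to tool coordinates, whose origin is the TCP and whose axes are the flange's). Camera axes: x right, y up, looking along -z (the intrinsics and any distortion apply to the point x, -y, -z); pixel columns grow to the right and rows downward; lengths in m; the calibration is good to about 2 mm. A picture is of the moment at which its call begins: read the wrist's pose just before it. camera_model takes no time and is no camera call.
- ctrl.job_done(): hands the job in; it is judged then, once.
The state is a dict: "time": time; "qpos": joint angles; "qvel": joint speeds; "joint_efforts": joint torques, N m; "position": TCP position; "orientation": TCP orientation; "contact_force": force on the tool from outside, world axes, zero at the start; "wrist_torque": the same for the moment, N m; "finger_gap": opening from 0.0 (shut) to 1.0 (fully open); "finger_force": force on a finger pad.
Only numpy, scipy, OpenCV 4.12 (cv2) and the standard library are available. Lean on these libraries where they do the work, as an engineer would, in place of code of your own. Each camera call takes 0.05 s, during which the arm holds its last target. There are 200 camera calls.

### The job

Open the coolant tank in the vise so that it can be looked into: first swing the vent lever on its filler cap right up until it stands, with the cap still done up, then turn the cap anticlockwise, pulling up no more than lightly, until you feel its tangs come free of the neck; do not wrench it. Lift it off and set it down gently, right way up, on the floor of the steel tray. Leave the other loose things where they lie.

Things in the scene. Friction and masses are not known exactly. Their poses are not given: they have to be found in the camera images.
- cap: Steel pressure cap on the tank's filler neck, about 0.18 kg: round, 57 mm across, 13 mm high, with two grip ears and a vent lever on top. Origin on its axis level with the skirt's lower edge; z up, y through the ears, x along the lever to its tip. A sprung valve 28 mm across reaches 12.5 mm below the origin; it presses the seated cap up with about 5 N, and the cap stands on it when set down.
- vent_lever (a joint): Vent lever: 0 lying flat, 1.4 standing right up (end stop). Stiff hinge: 3 N at the tip moves it, it stays where left. Axis along the cap's y, 4 mm to -x of the cap's axis, 20 mm above its origin. A channel 18 mm wide, 38 mm from pivot to tip; flat, it lies 16.5 to 23.5 mm above the cap's origin, 3.5 mm clear of the cap's top, 5 mm over its edge; standing, it reaches 60 mm.
- lever_tip (a point): Point on the lever's middle line, 36 mm from the pivot, level with the pivot when flat, at the upturned thumb lip of the tip. The lip is 18 mm wide and, lever flat, reaches from 16.5 to 27.5 mm above the cap's origin.
- cap_ear (a point): Middle of the outer face of the cap's +y ear, 30 mm from the axis, 6.5 mm above the cap's origin. The two ears are flat and parallel, 22 mm wide, 13 mm high, 60 mm over both. Turning the cap takes up to 0.3 N m; a squeeze of 20 N is enough. Below each ear, inside the skirt, a tang hooks under the neck's flange.
- neck: Fixed aluminium filler neck, flange 50 mm across; origin on its axis at its foot on the tank, rim 30 mm up, the seated cap's origin 21.5 mm up. After 0.4 to 1.45 rad anticlockwise (seen from above) the tangs meet two notches hidden under the cap. Only there, within 0.12 rad, does it follow a light pull; elsewhere it holds rigidly. No stop, and the neck's yaw does not tell the place.
- vise: Small dark cast-iron bench vise bolted at the table's far left corner, fixed, jaws 113 mm high and 80 mm wide, with a welded aluminium coolant tank (136 x 60 x 96 mm, top 160 mm above the table) clamped in them, the neck in the middle of its top. Origin under the base; screw along y, handle at +y.
- tray: Open steel parts tray, fixed, 170 (x) x 260 (y) x 20 mm, walls and floor 3 mm. Origin under its middle. A small chrome centre cap lies in its +y half.
- centre_cap_small: Bystander: chrome wheel centre cap, 58 mm across, 14 mm high, lying in the tray's +y half. Origin under its middle.
- centre_cap_large: Bystander: chrome wheel centre cap, 72 mm across, 14 mm high, on the table. Origin under its middle.
- doorknob: Bystander: brass doorknob standing on its rose, 64 mm across, 61 mm high. Origin under its middle.
- jewelry_box: Bystander: carved mahogany jewelry box, 118 x 158 x 84 mm. Origin under its middle.
- mirror: Bystander: inspection mirror, 44 mm round, on a steel telescoping handle, 242 mm long, lying along its x. Origin on the table under the middle of the handle.
- spanner: Bystander: steel spanner, 170 mm long, lying along its x. Origin under its middle.
Not all that is in view belongs to the job. Several things have the shape of the cap; the one meant has the colours described above.

How it is judged:
By the outcome, as a careful person would: the job done as asked, in the order asked, and still so for the second after the job is handed in, with the robot touching nothing.
It also fails if it takes over 72 s, if anything falls off the work surface, if the arm or the gripper's body presses on something with over 40 N, if the wrist force passes 120 N, or if a joint passes its speed limit or range.

## Working session

There is one attempt and no reset: what is moved stays moved. The work goes in short steps, Python scripts to look and compute and a shell command to move; the robot and the scene stay as the last step left them, time stands still between calls to the robot, and variables do not carry over. Pictures are saved under pics/ and viewed, at most 12 in all, crops included, and the job is handed in when it is done.

```bash
mkdir -p pics; ls
python3 - <<'E'
from bench import ctrl
import cv2,numpy as np
for n in("scene","top"):
    p,d=ctrl.snapshot(n); cv2.imwrite(f"pics/{n}0.png",p); np.save(f"{n}_d.npy",d)
    m=ctrl.camera_model(n); print(n,{k:(np.round(v,4).tolist() if not isinstance(v,str) else v) for k,v in m.items()})
m=ctrl.camera_model("wrist");print({k:np.round(v,4).tolist() for k,v in m.items()})
print(ctrl.observe())
E
```

```text
pics
scene {'mtx': [[379.9943, 0.0, 319.4026], [0.0, 379.9943, 201.0516], [0.0, 0.0, 1.0]], 'cam_to_world': [[0.5967, -0.5111, 0.6186, 1.1475], [0.8023, 0.3921, -0.4501, -0.4534], [-0.0125, 0.7649, 0.644, 0.8379], [0.0, 0.0, 0.0, 1.0]]}
top {'mtx': [[509.0107, 0.0, 320.1989], [0.0, 509.0107, 197.568], [0.0, 0.0, 1.0]], 'cam_to_world': [[0.0205, 0.9909, -0.133, 0.3096], [-0.9997, 0.0185, -0.0165, 0.0126], [-0.0139, 0.1333, 0.991, 1.5835], [0.0, 0.0, 0.0, 1.0]]}
{'mtx': [[336.8466, 0.0, 324.7759], [0.0, 336.8466, 197.7857], [0.0, 0.0, 1.0]], 'T_tool_cam': [[-0.0002, 0.9573, 0.2889, 0.0792], [1.0, 0.0001, 0.0003, 0.0], [0.0002, 0.2889, -0.9573, -0.1379], [0.0, 0.0, 0.0, 1.0]]}
{'time': 0.1, 'qpos': array([-1.36313142e+00,  2.21153504e-01,  1.52750059e+00, -6.08482011e-06,
        1.39473598e+00, -1.26092199e-01]), 'qvel': array([-0.00038745, -0.00150098, -0.00227273, -0.00034067,  0.00150576,
       -0.00170586]), 'joint_efforts': array([ 2.60301029e-03, -4.95937622e+01, -3.88522303e+01,  7.00364588e-02,
        5.14730578e-02, -6.49404524e-05]), 'position': array([ 0.20463618, -0.58998989,  0.24654071]), 'orientation': array([-3.13980876e+00, -2.20098351e-04,  3.33757976e-01]), 'contact_force': array([ 0.05094454, -0.27738565,  0.75991718]), 'wrist_torque': array([ 0.02073943, -0.010682  ,  0.02369685]), 'finger_force': 0.0, 'finger_gap': 0.9985983296982824}
```

View pics/scene0.png

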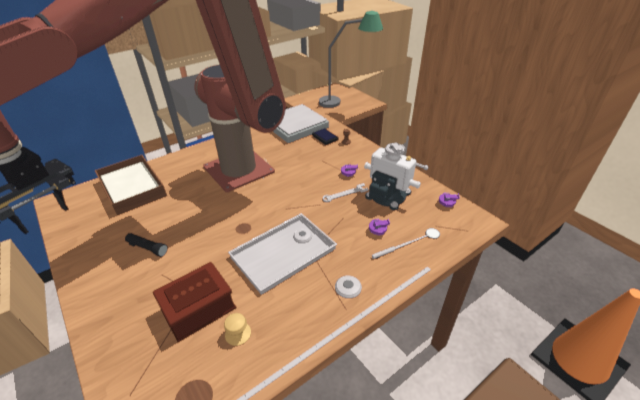

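View pics/top0.png

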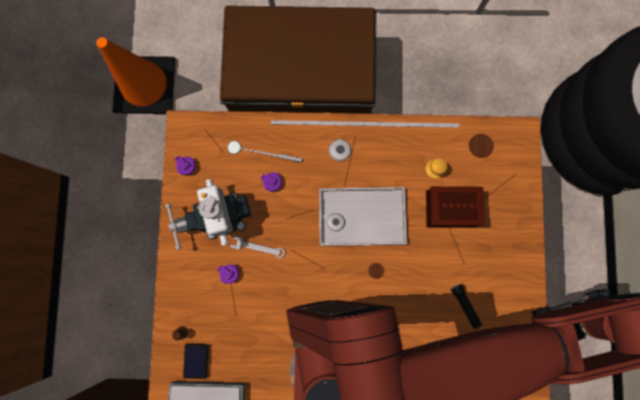

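The tank sits in the vise, at scene px (393,155) and top px (210,207), with the steel cap on top. The purple caps are decoys. The tray is at top px (363,216), with the small centre cap at (336,222).

```bash
cat > h.py <<'E'
import numpy as np,cv2
from scipy.spatial.transform import Rotation as R
from bench import ctrl
def T_tool(s):
    T=np.eye(4);T[:3,:3]=R.from_euler('xyz',s['orientation']).as_matrix();T[:3,3]=s['position'];return T
def snap(n):
    s=ctrl.observe();p,d=ctrl.snapshot(n);m=ctrl.camera_model(n)
    T=m['cam_to_world'] if n!='wrist' else T_tool(s)@np.array(m['T_tool_cam'])
    return p,d,np.array(m['mtx']),np.array(T)
def cloud(d,K,T):
    v,u=np.mgrid[:d.shape[0],:d.shape[1]]
    P=np.stack([(u-K[0,2])/K[0,0]*d,-(v-K[1,2])/K[1,1]*d,-d],-1)
    return P@T[:3,:3].T+T[:3,3]
def ray(u,v,z,K,T):
    r=T[:3,:3]@np.array([(u-K[0,2])/K[0,0],-(v-K[1,2])/K[1,1],-1]);return T[:3,3]+r*(z-T[2,3])/r[2]
def proj(P,K,T):
    c=T[:3,:3].T@(np.asarray(P)-T[:3,3]);return K[0,2]+K[0,0]*c[0]/-c[2],K[1,2]-K[1,1]*c[1]/-c[2]
def move(tgt,yaw):
    "remaining shift in tool axes (units) and yaw for tool pointing down at tgt with yaw"
    s=ctrl.observe();Rt=R.from_euler('xyz',s['orientation'])
    o=Rt.inv().apply(np.array(tgt)-s['position'])/0.12
    w=(Rt.inv()*R.from_euler('xyz',[np.pi,0,yaw])).as_rotvec()/np.radians(4)
    print('pos',s['position'].round(4),'rpy',s['orientation'].round(3),'q',s['qpos'].round(2),'offset',o.round(3),'rot',w.round(2))
E
python3 - <<'E'
from h import *
for n in('top','scene'):
    p,d,K,T=snap(n);P=cloud(d,K,T)
    x,y,z=P[...,0],P[...,1],P[...,2]
    reg=(d>0)&(x>.35)&(x<.75)&(y>.1)&(y<.5)
    for lo,hi in((.15,.17),(.177,.23)):
        m=reg&(z>lo)&(z<hi)
        q=P[m]
        print(n,lo,len(q),q.mean(0).round(4) if len(q) else '',q.min(0).round(3),q.max(0).round(3))
        if len(q)>5: print(cv2.minAreaRect((q[:,:2]*1000).astype(np.float32)))
    if n=='top':
        print('table',np.median(z[(d>0)&(x>.2)&(x<.7)&(abs(z)<.01)]))
        # tray corners on rim plane
        for u,v in((320,188),(405,187),(407,244),(320,245)): print('tray',ray(u,v,.02,K,T).round(4))
        print('small cc',ray(336,222,.017,K,T).round(3))
    c=proj([.52,.28,.19],K,T);print(c)
p,d,K,T=snap('scene');cv2.imwrite('pics/crop1.png',cv2.resize(p[130:220,350:450],None,fx=6,fy=6,interpolation=cv2.INTER_CUBIC)[:600])
E
```

```text
top 0.15 631 [0.458  0.3374 0.1585] [0.392 0.297 0.15 ] [0.532 0.388 0.17 ]
((461.6424255371094, 341.7695007324219), (136.09686279296875, 60.4891242980957), 17.276599884033203)
top 0.177 375 [0.4626 0.3401 0.1964] [0.434 0.312 0.18 ] [0.495 0.372 0.214]
((462.65264892578125, 341.97418212890625), (55.67705154418945, 56.27509689331055), 21.061464309692383)
table -0.0014987713323750818
tray [0.5494 0.0398 0.02  ]
tray [ 0.5574 -0.2237  0.02  ]
tray [ 0.3813 -0.2295  0.02  ]
tray [0.3729 0.0362 0.02  ]
small cc [ 0.445 -0.012  0.017]
(np.float64(232.43824371549226), np.float64(187.59478171627947))
scene 0.15 428 [0.4742 0.3325 0.1581] [0.392 0.293 0.15 ] [0.537 0.38  0.17 ]
((465.6285400390625, 340.146240234375), (136.35182189941406, 66.69466400146484), 16.184974670410156)
scene 0.177 202 [0.4719 0.331  0.1946] [0.437 0.307 0.179] [0.499 0.372 0.21 ]
((464.95819091796875, 338.5606384277344), (55.96909713745117, 57.763084411621094), 28.228111267089844)
(np.float64(393.71750299174585), np.float64(163.35996272933323))
```

View pics/crop1.png

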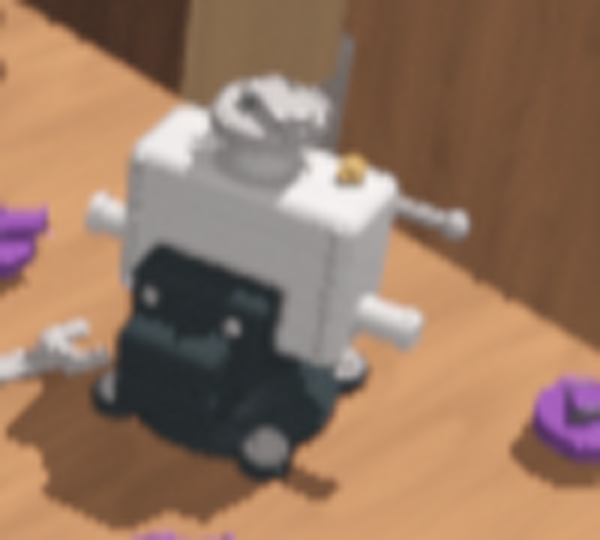

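```bash
python3 -m pendant '{"offset":[[0.27,-0.285,-0.075],[0.27,-0.285,-0.075],[0.27,-0.285,-0.075],[0.27,-0.285,-0.075],[0.27,-0.285,-0.075],[0.27,-0.285,-0.075],[0.27,-0.285,-0.075],[0.27,-0.285,-0.075],[0.27,-0.285,-0.075],[0.27,-0.285,-0.075]],"rot":[[0,0,0],[0,0,0],[0,0,0],[0,0,0],[0,0,0],[0,0,0],[0,0,0],[0,0,0],[0,0,0],[0,0,0]],"fingers":[1,1,1,1,1,1,1,1,1,1]}'
python3 -c "
from h import *
move([.463,.341,.34],.334)"
```

```text
time: 1.25
position: [0.3991, -0.1594, 0.3382]
orientation: [3.141, -0.001, 0.333]
contact_force: [1.9, -0.2, 0.8]
finger_gap: 0.998
finger_force: 0.0
pos [ 0.3991 -0.1594  0.3382] rpy [ 3.141e+00 -1.000e-03  3.330e-01] q [-0.56 -0.31  1.87  0.    1.58  0.67] offset [ 1.867 -3.766 -0.017] rot [ 0.01 -0.01 -0.01]
```

```bash
python3 -m pendant '{"offset":[[0.18,-0.36,0],[0.18,-0.36,0],[0.18,-0.36,0],[0.18,-0.36,0],[0.18,-0.36,0],[0.18,-0.36,0],[0.18,-0.36,0],[0.18,-0.36,0],[0.18,-0.36,0],[0.18,-0.36,0]],"rot":[[0,0,0],[0,0,0],[0,0,0],[0,0,0],[0,0,0],[0,0,0],[0,0,0],[0,0,0],[0,0,0],[0,0,0]],"fingers":[1,1,1,1,1,1,1,1,1,1]}'
python3 -m pendant '{"offset":[[0.07,-0.17,0],[0,0,0]],"rot":[[0,0,0],[0,0,0]],"fingers":[1,1]}' >/dev/null
python3 - <<'E'
from h import *
move([.463,.341,.34],.334)
p,d,K,T=snap('wrist');P=cloud(d,K,T);np.savez('w1.npz',p=p,d=d,K=K,T=T)
m=(d>0)&(P[...,2]>.177)&(P[...,2]<.22)&(np.hypot(P[...,0]-.463,P[...,1]-.341)<.05)
q=P[m];print(len(q),q.mean(0),q.min(0),q.max(0))
u,v=np.array(proj([.463,.341,.19],K,T)).astype(int);print(u,v)
a,b=max(v-110,0),max(u-140,0);print(a,b)
cv2.imwrite('pics/w1.png',cv2.resize(p[a:a+200,b:b+260],None,fx=3,fy=3))
E
```

```text
time: 2.25
position: [0.4611, 0.3199, 0.3376]
orientation: [3.142, -0.0, 0.334]
contact_force: [1.6, -0.4, 1.6]
finger_gap: 1.008
finger_force: 0.0
pos [0.4619 0.3425 0.3367] rpy [-3.141e+00  1.000e-03  3.380e-01] q [0.5  0.06 1.54 0.   1.54 1.73] offset [ 0.004  0.015 -0.028] rot [-0.01  0.02  0.05]
3587 [0.4658501  0.34153671 0.19871483] [0.43431293 0.30967047 0.18275688] [0.4968965  0.37226503 0.2108122 ]
326 189
79 186
```

View pics/w1.png

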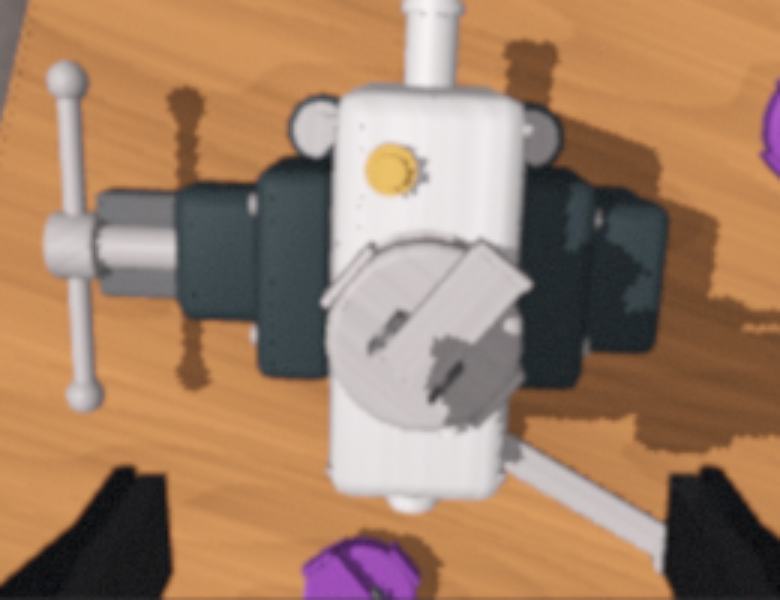

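The wrist crop shows the cap with the lever lying flat. The lever runs from the pivot at about crop (400,345) to its tip corners at (480,240) and (533,285). The ears are at the upper left, (350,275), and the lower right.

Run:
```python
from h import *
f=np.load('w1.npz');p,d,K,T=[f[k] for k in('p','d','K','T')];P=cloud(d,K,T)
r=np.hypot(P[...,0]-.464,P[...,1]-.341)
z=P[...,2]
tank=z[(d>0)&(z>.14)&(z<.172)];print('tanktop',np.median(tank))
lev=P[(d>0)&(z>.2)&(r<.05)];print('lev z',np.percentile(lev[:,2],[5,50,95,99]))
rect=cv2.minAreaRect((lev[:,:2]*1000).astype(np.float32));print(rect)
m=(d>0)&(z>.188)&(z<.2)&(r<.05);q=P[m];print('disc z',np.median(q[:,2]),cv2.minEnclosingCircle((q[:,:2]*1000).astype(np.float32)))
allq=P[(d>0)&(z>.186)&(r<.05)][:,:2]*1000;h=cv2.convexHull(allq.astype(np.float32))[:,0];
print('hull circ',cv2.minEnclosingCircle(h))
a,b=[ray(u/3+186,v/3+79,.209,K,T) for u,v in((480,240),(533,285))];print('tip corners',a,b,np.linalg.norm(a-b),'mid',(a+b)/2)
t=a-b;print('lever dir from corners',np.degrees(np.arctan2(*( (np.array([-t[1],t[0]]))[::-1]))))
for u,v in((327,305),(372,245)):print('ear corner',ray(u/3+186,v/3+79,.1945,K,T))
for u,v in((328,330),(425,428),(523,330),(425,236)):print('disc',ray(u/3+186,v/3+79,.1945,K,T))
```

```text
tanktop 0.16028974004139707
lev z [0.32310232 0.41240344 0.42437975 0.42534514]
((471.2332763671875, 343.99200439453125), (49.405765533447266, 99.13563537597656), 19.435056686401367)
disc z 0.19503863660997844 ((464.4715270996094, 339.94024658203125), 32.32760238647461)
hull circ ((464.0220031738281, 341.01043701171875), 49.98988342285156)
tip corners [0.49687516 0.33700991 0.209     ] [0.4901447  0.31932088 0.209     ] 0.018926198253894376 mid [0.49350993 0.32816539 0.209     ]
lever dir from corners 159.1688011405145
ear corner [0.46270394 0.36992051 0.1945    ]
ear corner [0.48334771 0.36333244 0.1945    ]
disc [0.45576359 0.36738213 0.1945    ]
disc [0.43665605 0.33107427 0.1945    ]
disc [0.47431475 0.31453959 0.1945    ]
disc [0.49066173 0.350171   0.1945    ]
```

```bash
python3 -m pendant '{"offset":[[0,0,0],[0,0,0],[0,0,0],[0,0,0],[0,0,0],[0,0,0],[0,0,0],[0,0,0],[0,0,0],[0,0,0]],"rot":[[0,0,1],[0,0,1],[0,0,1],[0,0,1],[0,0,1],[0,0,1],[0,0,1],[0,0,1],[0,0,1],[0,0,1]],"fingers":[0.6,0.6,0.6,0.6,0.6,0.6,0.6,0.6,0.6,0.6]}'
cat > lev.py <<'E'
from h import *
p,d,K,T=snap('wrist');P=cloud(d,K,T);z=P[...,2];r=np.hypot(P[...,0]-.464,P[...,1]-.341)
lev=P[(d>0)&(z>.2005)&(z<.2145)&(r<.045)];print(len(lev));l2=(lev[:,:2]*1000).astype(np.float32)
c,s,a=cv2.minAreaRect(l2);print('lever rect',c,s,a);print('med',np.median(l2,0),'zmax',np.percentile(lev[:,2],98))
lip=P[(d>0)&(z>.2062)&(z<.2145)&(r<.045)];print('lip',cv2.minAreaRect((lip[:,:2]*1000).astype(np.float32)))
v=np.linalg.svd(l2-l2.mean(0),full_matrices=False)[2][0];print('axis',np.degrees(np.arctan2(v[1],v[0])))
q=P[(d>0)&(z>.1925)&(z<.198)&(r<.05)][:,:2]*1000;print('disc+ears',cv2.minAreaRect(q.astype(np.float32)))
cv2.imwrite('pics/lev_%d.png'%(ctrl.observe()['time']*100),p)
move([.492,.330,.27],-.358)
E
python3 lev.py
```

```text
time: 3.5
position: [0.4628, 0.3382, 0.3378]
orientation: [3.141, -0.0, -0.369]
contact_force: [0.2, 0.1, 0.1]
finger_gap: 0.603
finger_force: 0.0
1234
lever rect (473.1170959472656, 336.4785461425781) (25.450035095214844, 45.141841888427734) 68.7740249633789
med [473.0309  335.97327] zmax 0.2098536317386976
lip ((473.69720458984375, 335.1194152832031), (22.83949089050293, 43.80903625488281), 64.38672637939453)
axis 159.88968
disc+ears ((461.9476013183594, 341.0783996582031), (59.69746017456055, 53.76068878173828), 69.71649169921875)
pos [0.4628 0.3382 0.3377] rpy [ 3.141 -0.    -0.372] q [ 0.49  0.05  1.54 -0.    1.54  2.44] offset [ 0.251 -0.025  0.565] rot [ 0.   -0.01 -0.2 ]
```

```bash
python3 -m pendant '{"offset":[[0.13,-0.01,0.2],[0.125,-0.01,0.2],[0,0,0.165],[0,0,0]],"rot":[[0,0,-0.25],[0,0,0],[0,0,0],[0,0,0]],"fingers":[0.5,0.5,0.5,0.5]}'
python3 -c "
from h import *
move([.4924,.3296,.2235],-.355)"
```

```text
time: 3.95
position: [0.4909, 0.3291, 0.2661]
orientation: [3.137, 0.004, -0.348]
contact_force: [0.0, 0.0, 0.1]
finger_gap: 0.506
finger_force: 0.0
pos [0.4909 0.3291 0.2661] rpy [ 3.137  0.004 -0.348] q [ 0.46  0.13  1.59 -0.    1.42  2.38] offset [ 0.012 -0.01   0.355] rot [0.07 0.06 0.11]
```

```bash
python3 -m pendant '{"offset":[[0.01,-0.01,0.12],[0,0,0.12],[0,0,0.1],[0,0,0]],"rot":[[0,0,0.1],[0,0,0],[0,0,0],[0,0,0]],"fingers":[0.4,0.4,0.4,0.4]}'
python3 -c "
from h import *
move([.4924,.3296,.2235],-.355)
p,d,K,T=snap('wrist');cv2.imwrite('pics/w2.png',p[100:400,120:520])"
```

```text
time: 4.35
position: [0.4924, 0.3315, 0.2265]
orientation: [3.139, 0.003, -0.353]
contact_force: [-0.5, -0.2, -0.6]
finger_gap: 0.403
finger_force: 0.0
pos [0.4924 0.3315 0.2265] rpy [ 3.139e+00  3.000e-03 -3.530e-01] q [ 0.46  0.16  1.63 -0.    1.35  2.38] offset [0.005 0.015 0.025] rot [0.04 0.04 0.02]
```

View pics/w2.png

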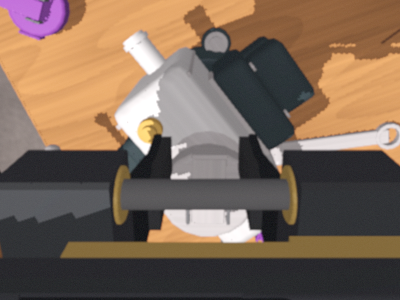

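The lever is centred between the open fingers, at about crop (207,205). I'll close gently on it.

```bash
python3 -m pendant '{"offset":[[0,0.01,0.015],[0,0,0],[0,0,0],[0,0,0],[0,0,0],[0,0,0]],"rot":[[0,0,0],[0,0,0],[0,0,0],[0,0,0],[0,0,0],[0,0,0]],"fingers":[0.3,0.2,0.1,0.1,0.1,0.1]}' 12
python3 -c "
from h import *
move([.4924,.3296,.2235],-.355);print(ctrl.observe())"
```

```text
time: 5.0
position: [0.4937, 0.3307, 0.2276]
orientation: [-3.141, -0.001, -0.354]
contact_force: [1.6, -3.3, 2.7]
finger_gap: 0.199
finger_force: 12.0
pos [0.4937 0.3307 0.2276] rpy [-3.141e+00 -1.000e-03 -3.540e-01] q [ 0.46  0.16  1.63 -0.    1.35  2.38] offset [-0.007  0.012  0.034] rot [-0.   -0.01  0.01]
{'time': 5.0, 'qpos': array([ 4.57851280e-01,  1.61387924e-01,  1.63207156e+00, -6.48749664e-04,
        1.34739940e+00,  2.38281920e+00]), 'qvel': array([-0.00015362,  0.00053049,  0.0006705 ,  0.00087909, -0.00183237,
        0.00010781]), 'joint_efforts': array([  1.58425625, -44.98506546, -37.56471992,   0.93706263,
        -0.34007214,   0.05626601]), 'position': array([0.4936634 , 0.33066616, 0.22763571]), 'orientation': array([-3.14149554e+00, -9.63991871e-04, -3.54028143e-01]), 'contact_force': array([ 1.58830823, -3.30319113,  2.68589346]), 'wrist_torque': array([-0.46487524, -0.09615383,  0.11801442]), 'finger_force': 12.000153791159391, 'finger_gap': 0.19904802383703707}
```

```bash
python3 -m pendant '{"offset":[[0,0,0],[-0.005,0,-0.028],[-0.006,0,-0.028],[-0.01,0,-0.026],[-0.0115,0,-0.0265],[-0.015,0,-0.024],[-0.0165,0,-0.023],[0,0,0]],"rot":[[0,0,0],[0,0,0],[0,0,0],[0,0,0],[0,0,0],[0,0,0],[0,0,0],[0,0,0]],"fingers":[0.1,0.1,0.1,0.1,0.1,0.1,0.1,0.1]}' 20
python3 -c "
from h import *
move([.4924,.3296,.2235],-.355);print(ctrl.observe()['wrist_torque'])"
```

```text
time: 5.8
position: [0.4857, 0.3337, 0.2462]
orientation: [3.141, 0.0, -0.354]
contact_force: [1.7, -1.9, -3.8]
finger_gap: 0.19
finger_force: 20.0
pos [0.4857 0.3337 0.2462] rpy [ 3.141  0.    -0.354] q [ 0.47  0.14  1.62 -0.    1.38  2.39] offset [0.064 0.012 0.189] rot [0.   0.   0.02]
[-0.44359055 -0.20970004  0.07632735]
```

```bash
python3 -m pendant '{"offset":[[-0.02,0,-0.02],[-0.02,0,-0.02],[-0.023,0,-0.016],[-0.024,0,-0.015],[-0.026,0,-0.011],[-0.027,0,-0.01],[-0.028,0,-0.006],[-0.028,0,-0.004],[0,0,0],[0,0,0]],"rot":[[0,0,0],[0,0,0],[0,0,0],[0,0,0],[0,0,0],[0,0,0],[0,0,0],[0,0,0],[0,0,0],[0,0,0]],"fingers":[0.1,0.1,0.1,0.1,0.1,0.1,0.1,0.1,0.1,0.1]}'
python3 -c "
from h import *
move([.4924,.3296,.2235],-.355);print(ctrl.observe()['wrist_torque'])"
```

```text
time: 6.8
position: [0.4651, 0.3417, 0.2601]
orientation: [-3.14, -0.003, -0.354]
contact_force: [3.4, -5.4, 2.2]
finger_gap: 0.186
finger_force: 20.2
pos [0.4651 0.3417 0.2601] rpy [-3.14e+00 -3.00e-03 -3.54e-01] q [ 0.5   0.1   1.64 -0.    1.4   2.42] offset [0.247 0.016 0.306] rot [-0.03 -0.05  0.01]
[-0.87394475 -0.5846371  -0.06665091]
```

```bash
python3 -m pendant '{"offset":[[-0.02,0,0],[0,0,0],[-0.015,0,0],[0,0,0]],"rot":[[0,0,0],[0,0,0],[0,0,0],[0,0,0]],"fingers":[0.1,0.1,0.1,0.1]}'
python3 -c "
from h import *
move([.4924,.3296,.2235],-.355);print(ctrl.observe()['wrist_torque'])
p,d,K,T=snap('scene');cv2.imwrite('pics/s2.png',cv2.resize(p[110:190,340:450],None,fx=6,fy=6,interpolation=cv2.INTER_CUBIC))"
```

```text
time: 7.2
position: [0.4617, 0.3429, 0.2607]
orientation: [-3.139, -0.005, -0.354]
contact_force: [4.8, -7.0, 3.3]
finger_gap: 0.189
finger_force: 20.7
pos [0.4617 0.3429 0.2607] rpy [-3.139 -0.005 -0.354] q [ 0.5   0.09  1.65 -0.    1.4   2.43] offset [0.277 0.016 0.312] rot [-0.03 -0.07  0.01]
[-1.093993   -0.75740859 -0.08301831]
```

View pics/s2.png

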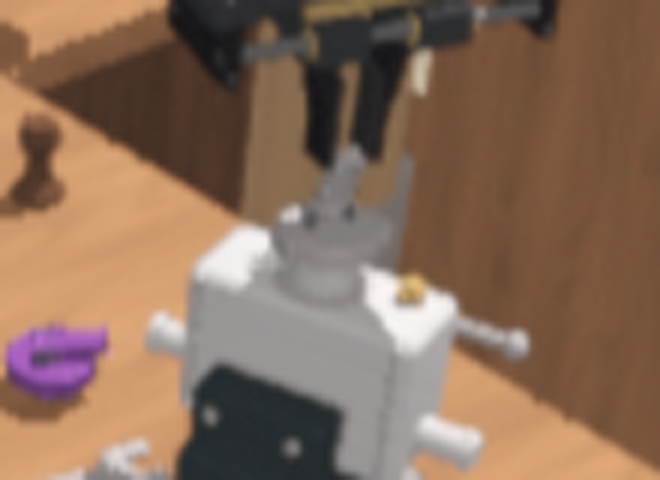

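```bash
python3 -m pendant '{"offset":[[-0.02,0,0],[0,0,0],[-0.015,0,0],[0,0,0]],"rot":[[0,0,0],[0,0,0],[0,0,0],[0,0,0]],"fingers":[0.1,0.1,0.1,0.1]}'
python3 -c "
from h import *
move([.4924,.3296,.2235],-.355);print(ctrl.observe()['wrist_torque'])"
```

```text
time: 7.65
position: [0.458, 0.3443, 0.2613]
orientation: [-3.139, -0.006, -0.354]
contact_force: [3.8, -6.6, 6.2]
finger_gap: 0.188
finger_force: 21.2
pos [0.458  0.3443 0.2613] rpy [-3.139 -0.006 -0.354] q [ 0.51  0.08  1.65 -0.    1.4   2.43] offset [0.31  0.016 0.316] rot [-0.03 -0.08  0.01]
[-1.25104783 -0.76268285 -0.01711469]
```

```bash
python3 -m pendant '{"offset":[[0,0,0],[0,0,0],[0,0,-0.2],[0,0,-0.2],[0,0,-0.2],[0,0,0]],"rot":[[0,0,0],[0,0,0],[0,0,0],[0,0,0],[0,0,0],[0,0,0]],"fingers":[0.6,0.6,0.6,0.8,0.8,0.8]}'
cat > look.py <<'E'
from h import *
import sys
move([.4633,.3404,.2235],-.355)
p,d,K,T=snap('wrist');P=cloud(d,K,T);z=P[...,2];c=np.array([.4633,.3404]);psi=float(sys.argv[1])
X=(P[...,:2]-c)@np.array([np.cos(psi),np.sin(psi)]);Y=(P[...,:2]-c)@np.array([-np.sin(psi),np.cos(psi)])
m=(d>0)&(np.hypot(X,Y)<.03)&(z<.27)
for a in np.arange(.203,.25,.005):
    k=m&(z>=a)&(z<a+.005)
    if k.sum()>3:print(round(a-.1815,4),k.sum(),'X',np.percentile(X[k],[5,50,95]).round(4),'Y',np.percentile(Y[k],[5,50,95]).round(4))
k=m&(z>.1925)&(z<.199);q=(P[k][:,:2]*1000).astype(np.float32);print('disc',cv2.minEnclosingCircle(q))
q=(P[(d>0)&(np.hypot(X,Y)<.05)&(z>.187)&(z<.199)][:,:2]*1000).astype(np.float32);print('cap rect',cv2.minAreaRect(q))
u,v=np.array(proj([.4633,.3404,.2],K,T)).astype(int);cv2.imwrite(sys.argv[2],cv2.resize(p[max(v-90,0):v+90,max(u-120,0):u+120],None,fx=3,fy=3));print(u,v)
E
python3 look.py -0.355 pics/w3.png
```

```text
time: 8.25
position: [0.4571, 0.3463, 0.3347]
orientation: [-3.135, -0.004, -0.353]
contact_force: [0.2, -0.2, -0.3]
finger_gap: 0.645
finger_force: 0.0
pos [0.4571 0.3463 0.3347] rpy [-3.135 -0.004 -0.353] q [0.51 0.05 1.55 0.   1.53 2.43] offset [0.062 0.035 0.927] rot [-0.1  -0.05  0.03]
0.0215 93 X [-0.0107 -0.0047  0.0015] Y [-0.0119 -0.0101  0.0122]
0.0515 72 X [0.0044 0.0075 0.0089] Y [-0.0057  0.0016  0.0096]
0.0565 297 X [-0.0008  0.0032  0.0083] Y [-0.0071  0.0009  0.0081]
disc ((463.28955078125, 340.4069519042969), 29.97585105895996)
cap rect ((462.5860290527344, 341.0643005371094), (56.49351119995117, 56.150596618652344), 26.616069793701172)
329 185
```

View pics/w3.png

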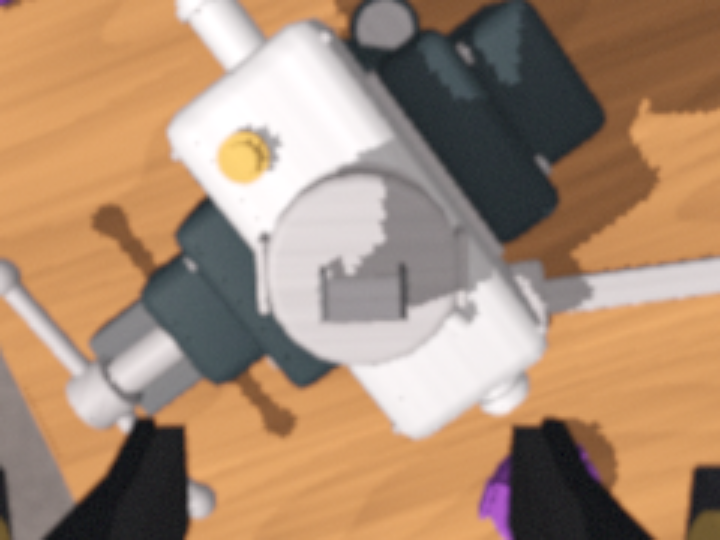

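The lever stands with its tip 59 mm above the cap origin, but the depth data can't tell 1.3 from 1.4 rad. I'll push it against its stop with closed fingers from the +X side and read the force.

```bash
python3 -m pendant '{"offset":[[0.13,0.02,0],[0.137,0.005,0.1],[0,0,0.2],[0,0,0.2],[0,0,0.19],[0,0,0]],"rot":[[0,0,0],[0,0,0],[0,0,0],[0,0,0],[0,0,0],[0,0,0]],"fingers":[0,0,0,0,0,0]}'
python3 -m pendant '{"offset":[[-0.02,0,0],[-0.02,0,0],[0,0,0]],"rot":[[0,0,0],[0,0,0],[0,0,0]],"fingers":[0,0,0]}'
python3 -c "
from h import *
move([.4633,.3404,.2515],-.355)"
```

```text
time: 8.9
position: [0.4833, 0.3285, 0.2406]
orientation: [3.134, 0.007, -0.355]
contact_force: [-0.1, -0.9, 0.2]
finger_gap: 0.323
finger_force: 0.0
time: 9.2
position: [0.4813, 0.3329, 0.2488]
orientation: [-3.139, -0.002, -0.354]
contact_force: [1.0, -0.9, 0.3]
finger_gap: 0.057
finger_force: 0.7
pos [0.4813 0.3329 0.2488] rpy [-3.139e+00 -2.000e-03 -3.540e-01] q [0.47 0.12 1.63 0.   1.38 2.39] offset [-0.163 -0.007 -0.023] rot [-0.03 -0.03  0.02]
```

```bash
for i in 1; do python3 -m pendant '{"offset":[[-0.015,0,0],[0,0,0]],"rot":[[0,0,0],[0,0,0]],"fingers":[0,0]}'; python3 -m pendant '{"offset":[[-0.015,0,0],[0,0,0]],"rot":[[0,0,0],[0,0,0]],"fingers":[0,0]}'; python3 -m pendant '{"offset":[[-0.015,0,0],[0,0,0]],"rot":[[0,0,0],[0,0,0]],"fingers":[0,0]}'; done | egrep 'pos|contact|gap'
```

```text
position: [0.4793, 0.3331, 0.2483]
contact_force: [1.5, -1.5, 0.4]
finger_gap: 0.007
position: [0.4776, 0.3337, 0.2479]
contact_force: [1.6, -1.0, 2.3]
finger_gap: 0.008
position: [0.476, 0.3343, 0.2478]
contact_force: [3.7, -0.9, 2.2]
finger_gap: -0.003
```

```bash
(python3 -m pendant '{"offset":[[-0.015,0,0],[0,0,0]],"rot":[[0,0,0],[0,0,0]],"fingers":[0,0]}'; python3 -m pendant '{"offset":[[-0.015,0,0],[0,0,0]],"rot":[[0,0,0],[0,0,0]],"fingers":[0,0]}';python3 -m pendant '{"offset":[[-0.01,0,0],[0,0,0]],"rot":[[0,0,0],[0,0,0]],"fingers":[0,0]}') | egrep 'pos|contact'
```

```text
position: [0.4739, 0.335, 0.2474]
contact_force: [2.9, -1.9, 2.7]
position: [0.4725, 0.3355, 0.2475]
contact_force: [3.5, -1.6, 3.1]
position: [0.472, 0.3356, 0.2476]
contact_force: [6.4, -3.1, 1.9]
```

```bash
(python3 -m pendant '{"offset":[[-0.008,0,0],[0,0,0]],"rot":[[0,0,0],[0,0,0]],"fingers":[0,0]}';python3 -m pendant '{"offset":[[-0.008,0,0],[0,0,0]],"rot":[[0,0,0],[0,0,0]],"fingers":[0,0]}') | egrep 'pos|contact'
```

```text
position: [0.4716, 0.3357, 0.2477]
contact_force: [8.2, -3.8, 2.0]
position: [0.4712, 0.3359, 0.2478]
contact_force: [9.9, -3.9, 2.2]
```

End stop reached: the force climbs from 3.8 to 10.6 N with almost no motion. Back off, rise, open, and re-measure.

```bash
python3 -m pendant '{"offset":[[0.2,0,0],[0,0,-0.2],[-0.1,0,-0.25],[-0.15,0,-0.25],[0,0,0],[0,0,0],[0,0,0]],"rot":[[0,0,0],[0,0,0],[0,0,0],[0,0,0],[0,0,0],[0,0,0],[0,0,0]],"fingers":[0,0.5,1,1,1,1,1]}'
python3 look.py -0.355 pics/w4.png; sed -i 's/\.2235\],-.355/.2235],-.355/' look.py
```

```text
time: 11.5
position: [0.4628, 0.3385, 0.3293]
orientation: [3.139, 0.003, -0.354]
contact_force: [0.3, 0.4, -0.3]
finger_gap: 0.462
finger_force: 0.0
pos [0.4628 0.3385 0.3293] rpy [ 3.139e+00  3.000e-03 -3.540e-01] q [0.49 0.06 1.55 0.   1.53 2.42] offset [ 0.001 -0.018  0.882] rot [0.03 0.04 0.02]
0.0215 156 X [-0.0105 -0.0045  0.0009] Y [-0.0116 -0.0018  0.0122]
0.0265 10 X [-0.0045 -0.0032 -0.0001] Y [-0.0031  0.0058  0.0079]
0.0315 7 X [-0.0029  0.0002  0.0007] Y [-0.0071  0.0069  0.009 ]
0.0365 6 X [0.0009 0.0014 0.0017] Y [-0.0078  0.0005  0.0088]
0.0415 6 X [0.0019 0.0023 0.0025] Y [-0.0076  0.0005  0.0086]
0.0465 8 X [0.0024 0.0029 0.0033] Y [-0.0074  0.0071  0.0091]
0.0515 16 X [0.0038 0.0043 0.0045] Y [-0.0077 -0.0014  0.0085]
0.0565 377 X [-0.0056 -0.0006  0.0041] Y [-0.0075  0.0004  0.0082]
disc ((463.16290283203125, 340.494384765625), 29.939481735229492)
cap rect ((462.5540771484375, 341.1129455566406), (56.4337043762207, 56.26671600341797), 26.813640594482422)
321 195
```

View pics/w4.png

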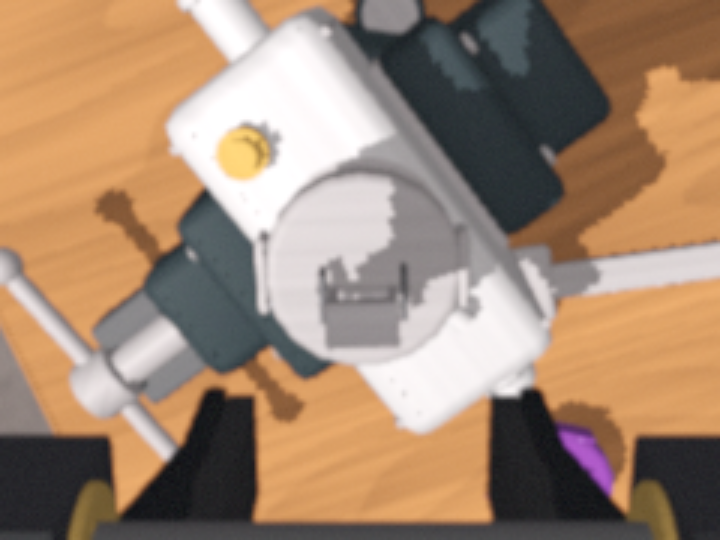

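```bash
python3 -m pendant '{"offset":[[0,0,0],[0,0,0.15],[0,0,0.2],[0,0,0.2],[0,0,0.2],[0,0,0.1],[0,0,0]],"rot":[[0,0,0],[0,0,0],[0,0,0],[0,0,0],[0,0,0],[0,0,0],[0,0,0]],"fingers":[1,1,1,1,1,1,1]}'
for i in 1 2 3; do python3 -m pendant '{"offset":[[0,0,0]],"rot":[[0,0,0]],"fingers":[1]}' >/dev/null; python3 -c "
from h import *
move([.4633,.3404,.203],-.355)"; done
```

```text
time: 12.25
position: [0.4624, 0.3378, 0.2264]
orientation: [3.138, 0.004, -0.354]
contact_force: [0.5, 0.1, -0.4]
finger_gap: 0.991
finger_force: 0.0
pos [0.4639 0.3388 0.2297] rpy [-3.141 -0.    -0.354] q [0.49 0.11 1.68 0.   1.35 2.42] offset [-0.01  -0.011  0.223] rot [-0.   -0.    0.01]
pos [0.4645 0.3391 0.2309] rpy [-3.14e+00 -2.00e-03 -3.54e-01] q [0.49 0.11 1.68 0.   1.35 2.42] offset [-0.013 -0.006  0.232] rot [-0.03 -0.02  0.02]
pos [0.4644 0.339  0.2308] rpy [-3.14e+00 -2.00e-03 -3.54e-01] q [ 0.49  0.11  1.68 -0.    1.35  2.42] offset [-0.013 -0.007  0.232] rot [-0.03 -0.02  0.02]
```

```bash
python3 -m pendant '{"offset":[[-0.013,-0.007,0.08],[0,0,0.08],[0,0,0.07],[0,0,0],[0,0,0],[0,0,0]],"rot":[[0,0,0],[0,0,0],[0,0,0],[0,0,0],[0,0,0],[0,0,0]],"fingers":[1,1,1,1,1,1]}'
python3 -m pendant '{"offset":[[0,0,0],[0,0,0],[0,0,0],[0,0,0],[0,0,0],[0,0,0]],"rot":[[0,0,0],[0,0,0],[0,0,0],[0,0,0],[0,0,0],[0,0,0]],"fingers":[0.8,0.7,0.6,0.6,0.6,0.6]}' 25
python3 -c "
from h import *
move([.4633,.3404,.203],-.355);print(ctrl.observe()['wrist_torque'])"
```

```text
time: 13.15
position: [0.4627, 0.3401, 0.2019]
orientation: [-3.141, -0.0, -0.354]
contact_force: [-0.6, -0.8, 0.3]
finger_gap: 1.0
finger_force: 0.0
time: 13.75
position: [0.4628, 0.3404, 0.2018]
orientation: [-3.14, -0.001, -0.354]
contact_force: [1.6, 3.0, -1.0]
finger_gap: 0.685
finger_force: 24.9
pos [0.4628 0.3404 0.2018] rpy [-3.14e+00 -1.00e-03 -3.54e-01] q [0.5  0.14 1.71 0.   1.29 2.42] offset [ 0.004 -0.002 -0.01 ] rot [-0.02 -0.01  0.02]
[ 0.44228208 -0.20713969 -0.013204  ]
```

```bash
python3 -m pendant '{"offset":[[0,0,0],[0,0,0],[0,0,0],[0,0,0],[0,0,0],[0,0,0]],"rot":[[0,0,-0.6],[0,0,-0.8],[0,0,-0.8],[0,0,-0.8],[0,0,-0.8],[0,0,0]],"fingers":[0.6,0.6,0.6,0.6,0.6,0.6]}' 30
python3 -m pendant '{"offset":[[0,0,-0.01],[0,0,0],[0,0,0]],"rot":[[0,0,-0.5],[0,0,0],[0,0,0]],"fingers":[0.6,0.6,0.6]}'
```

```text
time: 14.35
position: [0.4624, 0.34, 0.2018]
orientation: [3.142, 0.0, -0.088]
contact_force: [-0.3, 0.9, 1.2]
finger_gap: 0.689
finger_force: 29.9
time: 14.65
position: [0.4622, 0.3399, 0.2021]
orientation: [3.141, 0.001, -0.055]
contact_force: [1.8, 1.6, -5.8]
finger_gap: 0.689
finger_force: 29.9
```

```bash
(python3 -m pendant '{"offset":[[0,0,0],[0,0,0]],"rot":[[0,0,-1],[0,0,0]],"fingers":[0.6,0.6]}'; python3 -m pendant '{"offset":[[0,0,0],[0,0,0]],"rot":[[0,0,-1],[0,0,0]],"fingers":[0.6,0.6]}';python3 -m pendant '{"offset":[[0,0,0],[0,0,0]],"rot":[[0,0,-1],[0,0,0]],"fingers":[0.6,0.6]}') | egrep 'pos|ori|contact'; python3 -c "
from bench import ctrl
print(ctrl.observe()['wrist_torque'])"
```

```text
position: [0.4621, 0.3398, 0.2023]
orientation: [3.141, 0.001, 0.016]
contact_force: [0.5, 1.2, -4.3]
position: [0.4621, 0.3398, 0.2027]
orientation: [3.141, 0.001, 0.085]
contact_force: [-1.6, 0.8, -2.4]
position: [0.4624, 0.3399, 0.2033]
orientation: [3.141, -0.0, 0.154]
contact_force: [-0.1, 0.1, 0.4]
[0.00134304 0.21596316 0.01379704]
```

```bash
python3 -m pendant '{"offset":[[0,0,-0.01],[0,0,0],[0,0,0]],"rot":[[0,0,0],[0,0,0],[0,0,0]],"fingers":[0.6,0.6,0.6]}' 40 | egrep 'pos|ori|contact'
```

```text
position: [0.4625, 0.3399, 0.2041]
orientation: [3.142, -0.0, 0.154]
contact_force: [-0.4, 0.4, -1.6]
```

```bash
python3 -m pendant '{"offset":[[0,0,-0.012],[0,0,0],[0,0,0]],"rot":[[0,0,0],[0,0,0],[0,0,0]],"fingers":[0.6,0.6,0.6]}' | egrep 'pos|ori|contact|force'; python3 -c "
from h import *
p,d,K,T=snap('scene');cv2.imwrite('pics/s5.png',cv2.resize(p[110:190,340:450],None,fx=6,fy=6,interpolation=cv2.INTER_CUBIC))"
```

```text
position: [0.4625, 0.34, 0.2055]
orientation: [3.142, -0.0, 0.156]
contact_force: [0.9, 0.8, -1.9]
finger_force: 39.9
```

```bash
(python3 -m pendant '{"offset":[[0,0,-0.02],[0,0,-0.02],[0,0,0]],"rot":[[0,0,0],[0,0,0],[0,0,0]],"fingers":[0.6,0.6,0.6]}'; python3 -m pendant '{"offset":[[0,0,-0.04],[0,0,-0.04],[0,0,0]],"rot":[[0,0,0],[0,0,0],[0,0,0]],"fingers":[0.6,0.6,0.6]}') | egrep 'pos|ori|contact|force'; python3 -c "
from h import *
p,d,K,T=snap('scene');cv2.imwrite('pics/s6.png',cv2.resize(p[110:190,340:450],None,fx=6,fy=6,interpolation=cv2.INTER_CUBIC))"
```

```text
position: [0.4628, 0.3402, 0.2109]
orientation: [-3.141, -0.001, 0.156]
contact_force: [0.2, 0.5, -1.9]
finger_force: 39.9
position: [0.463, 0.3403, 0.2211]
orientation: [-3.141, -0.002, 0.156]
contact_force: [-0.3, 0.3, -1.5]
finger_force: 39.9
```

View pics/s6.png

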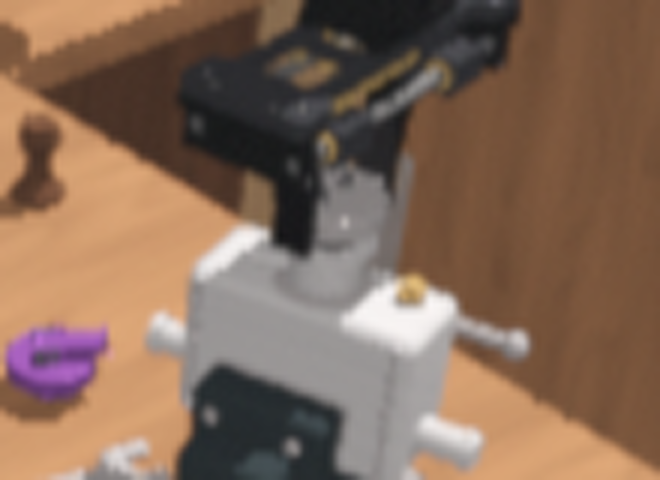

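The cap is off: it came up with only about 1.8 N, its own weight. Now carry it to the empty -y half of the tray.

```bash
python3 -m pendant '{"offset":[[0,0,-0.15],[0,0,-0.25],[0,0,-0.25],[-0.01,0.06,-0.05],[-0.02,0.14,0],[-0.035,0.24,0],[-0.05,0.33,0],[-0.05,0.33,0],[-0.05,0.33,0],[-0.05,0.33,0]],"rot":[[0,0,0],[0,0,0],[0,0,0],[0,0,0],[0,0,0],[0,0,0],[0,0,0],[0,0,0],[0,0,0],[0,0,0]],"fingers":[0.6,0.6,0.6,0.6,0.6,0.6,0.6,0.6,0.6,0.6]}'
python3 -m pendant '{"offset":[[-0.05,0.33,0],[-0.05,0.33,0],[-0.05,0.33,0],[-0.05,0.33,0],[-0.05,0.33,0],[-0.05,0.33,0],[-0.035,0.2,0],[-0.02,0.1,0],[0,0,0],[0,0,0]],"rot":[[0,0,0],[0,0,0],[0,0,0],[0,0,0],[0,0,0],[0,0,0],[0,0,0],[0,0,0],[0,0,0],[0,0,0]],"fingers":[0.6,0.6,0.6,0.6,0.6,0.6,0.6,0.6,0.6,0.6]}'
python3 -c "
from h import *
move([.467,-.145,.05],.156)
p,d,K,T=snap('scene');cv2.imwrite('pics/s7.png',p[100:350,100:450])
p,d,K,T=snap('wrist');cv2.imwrite('pics/w7.png',p)"
```

```text
time: 17.55
position: [0.4621, 0.1237, 0.3011]
orientation: [3.141, 0.004, 0.156]
contact_force: [-0.4, -0.1, -2.0]
finger_gap: 0.683
finger_force: 39.9
time: 18.55
position: [0.4635, -0.1498, 0.3028]
orientation: [-3.14, 0.001, 0.155]
contact_force: [0.1, -0.7, -1.7]
finger_gap: 0.687
finger_force: 39.9
pos [ 0.4635 -0.1498  0.3028] rpy [-3.14e+00  1.00e-03  1.55e-01] q [-0.48 -0.15  1.8   0.    1.49  0.94] offset [ 0.038 -0.031  2.107] rot [-0.02  0.02 -0.01]
```

View pics/s7.png

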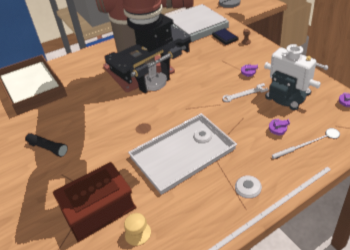

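The gripper holds the cap over the tray with its lever standing, and the neck is open at crop (295,50). Lower it.

```bash
python3 -m pendant '{"offset":[[0.038,-0.031,0.15],[0,0,0.3],[0,0,0.35],[0,0,0.35],[0,0,0.35],[0,0,0.3],[0,0,0.2],[0,0,0.1],[0,0,0],[0,0,0]],"rot":[[0,0,0],[0,0,0],[0,0,0],[0,0,0],[0,0,0],[0,0,0],[0,0,0],[0,0,0],[0,0,0],[0,0,0]],"fingers":[0.6,0.6,0.6,0.6,0.6,0.6,0.6,0.6,0.6,0.6]}'
python3 -m pendant '{"offset":[[0,0,0],[0,0,0]],"rot":[[0,0,0],[0,0,0]],"fingers":[0.6,0.6]}'
```

```text
time: 19.65
position: [0.4691, -0.146, 0.053]
orientation: [3.141, -0.001, 0.157]
contact_force: [-0.4, -0.7, -2.1]
finger_gap: 0.685
finger_force: 39.9
time: 19.85
position: [0.4693, -0.1466, 0.0535]
orientation: [3.14, -0.003, 0.156]
contact_force: [0.8, -0.0, -1.6]
finger_gap: 0.685
finger_force: 39.9
```

```bash
(python3 -m pendant '{"offset":[[0,0,0.05],[0,0,0.05],[0,0,0.015],[0,0,0],[0,0,0]],"rot":[[0,0,0],[0,0,0],[0,0,0],[0,0,0],[0,0,0]],"fingers":[0.6,0.6,0.6,0.6,0.6]}'; for i in 1; do python3 -m pendant '{"offset":[[0,0,0.009],[0,0,0]],"rot":[[0,0,0],[0,0,0]],"fingers":[0.6,0.6]}';python3 -m pendant '{"offset":[[0,0,0.009],[0,0,0]],"rot":[[0,0,0],[0,0,0]],"fingers":[0.6,0.6]}'; done) | egrep 'pos|contact'
```

```text
position: [0.468, -0.146, 0.0379]
contact_force: [0.6, 0.3, -0.9]
position: [0.4681, -0.1461, 0.037]
contact_force: [0.3, -0.8, -1.8]
position: [0.4681, -0.1461, 0.0359]
contact_force: [1.0, 0.3, -2.8]
```

```bash
(python3 -m pendant '{"offset":[[0,0,0.007],[0,0,0]],"rot":[[0,0,0],[0,0,0]],"fingers":[0.6,0.6]}';python3 -m pendant '{"offset":[[0,0,0.007],[0,0,0]],"rot":[[0,0,0],[0,0,0]],"fingers":[0.6,0.6]}') | egrep 'pos|contact'
```

```text
position: [0.4682, -0.1461, 0.0353]
contact_force: [-1.0, 0.2, 2.4]
position: [0.4682, -0.1461, 0.0344]
contact_force: [-1.9, 1.8, 3.2]
```

```bash
python3 -m pendant '{"offset":[[0,0,0],[0,0,0],[0,0,0],[0,0,0],[0,0,0]],"rot":[[0,0,0],[0,0,0],[0,0,0],[0,0,0],[0,0,0]],"fingers":[0.7,0.73,0.78,0.85,0.88]}' 5
python3 -m pendant '{"offset":[[0,0,0],[0,0,-0.05],[0,0,-0.1],[0,0,-0.2],[0,0,-0.3],[0,0,-0.3],[0,0,-0.3],[0,0,-0.2],[0,0,0],[0,0,0]],"rot":[[0,0,0],[0,0,0],[0,0,0],[0,0,0],[0,0,0],[0,0,0],[0,0,0],[0,0,0],[0,0,0],[0,0,0]],"fingers":[0.88,0.88,0.88,0.88,0.9,0.9,0.9,0.9,0.9,0.9]}'
python3 - <<'E'
from h import *
p,d,K,T=snap('wrist');P=cloud(d,K,T);z=P[...,2]
m=(d>0)&(np.hypot(P[...,0]-.468,P[...,1]+.146)<.045)
for a,b in((-.005,.008),(.024,.034),(.06,.085)):
    k=m&(z>a)&(z<b);print(a,k.sum(),P[k].mean(0).round(4),np.percentile(z[k],[5,95]).round(4) if k.any() else '')
cv2.imwrite('pics/w8.png',p)
E
```

```text
time: 21.65
position: [0.4681, -0.1461, 0.0342]
orientation: [3.142, 0.0, 0.156]
contact_force: [-0.1, -0.7, -0.2]
finger_gap: 0.848
finger_force: 0.0
time: 22.65
position: [0.4684, -0.1462, 0.2093]
orientation: [3.14, -0.002, 0.156]
contact_force: [-0.3, 0.2, -0.9]
finger_gap: 0.902
finger_force: 0.0
-0.005 2950 [ 0.4751 -0.1449  0.0037] [0.0025 0.0049]
0.024 2267 [ 0.4704 -0.1456  0.029 ] [0.0275 0.0302]
0.06 279 [ 0.4678 -0.1458  0.0738] [0.0722 0.0754]
```

View pics/w8.png

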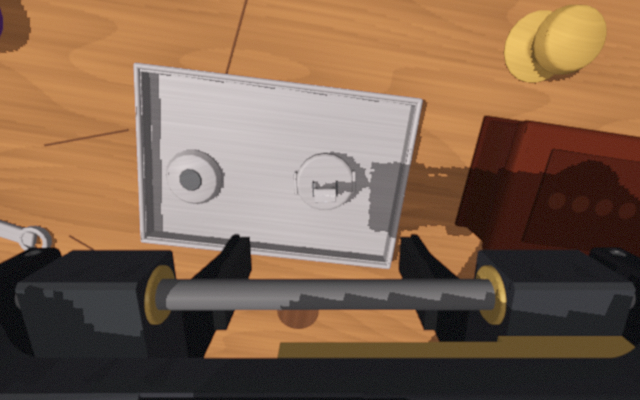

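The cap stands upright on the tray floor at px (325,181). Its top is 29 mm above the table, and the lever is still up at 74 mm. The small centre cap at (193,177) hasn't moved.

```bash
python3 -c "
from bench import ctrl
print(ctrl.job_done())"
```

```text
the job is handed in; nothing more can be done
None
```

I swung the vent lever up to its stop, then turned the cap until it came free and lifted it off. It now stands right way up on the tray floor; the job was handed in at about 23 s, no verdict shown.

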